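Shut off the bench air under the sliding cover

ROBOT

A 6-joint arm with a two-finger parallel gripper is mounted at the origin on the work surface. World frame = base frame: x ahead of the robot, y to its left, z up, the work surface at z = 0. Lengths are in m, angles in degrees, forces in N, time in s.
With the tool pointing down it reaches from about 0.3 to 0.75 m from the base axis. Payload 8.5 kg.
Tool frame: the origin (TCP) lies midway between the tips of the shut fingers; the grasp point (between the pads) lies 19 mm behind it; z points along the fingers, y is the direction in which the jaws open and shut (so a half turn about z gives the same grasp; the last joint's range is limited). The gripper opens to 85 mm and grips with 20 to 120 N. Pads are 22 mm wide; open, the fingers measure 114 mm over their backs; the gripper's body (76 mm by 85 mm) begins 54 mm behind the grasp point. The pads swing forward as they close: fully open they stand 13 mm farther back than shut.
Start: joints at [-85.732, 21.807, 74.336, -0, 83.858, -12.336], TCP at [0.157, -0.527, 0.231] pointing down, gripper open.
Joint ranges: [-178.18, 178.18], [-50.72, 133.34], [12.68, 142.11], [-81.47, 261.47], [9.98, 163.14], [-165.26, 165.26]. Speed limits (degrees/s): [136.94, 136.94, 180, 180, 180, 180].

INTERFACE

Orientations are given as a 3x3 rotation matrix whose columns are the frame's x, y, z axes.
In Python, from rig import env, eyes, close_job gives the robot as it stands.
- The arm moves only by the tool jog_arm, never from a script. Its argument "deltas" is one flat list of numbers, 7 for each row, row after row: the shift along the tool's x, y, z in units of 0.75 m (1.0 is 0.75 m), then the turn, a rotation vector about the tool's x, y, z in units of 180 degrees (1.0 is 180 degrees), then the gripper command: -1 is fully open, 1 is shut, values between are in proportion. In form: [dx, dy, dz, ax, ay, az, fingers, dx, dy, dz, ax, ay, az, fingers, ...]. A call has 1 to 12 rows; each row is the pose to reach, as a shift and turn from the pose commanded when the call began, along the tool's axes at that moment, turning the shorter way round; what a row does not reach only later rows make up. A row lasts 1/12 s, in which the tool goes at most 41.7 mm and 7.16 degrees, less where a joint would pass 70% of its speed; a pose out of reach is approached as far as the arm can. A call with a number of a shift or a turn outside -1 to 1 is refused whole. A call with a gripper value outside its range is refused whole. The fingers move at their own pace and stop on an object; "grip_force" is the grip in N (left out, the last holds). Time passes only in rows, so rows that repeat a pose let the fingers close. It gives the time, the measured TCP pose, the force and the opening at its end, in the units of the state.
- env.observe(): the state, without advancing time (a new reading comes with each control period).
- eyes.get_image(name): name is "scene" or "side" or "wrist"; returns the picture (400x640x3 uint8, red, green, blue); there is no depth.
- eyes.camera_params(name): a dict with "intrinsics" (3x3 intrinsics, pixels), "k1" (the pictures are not rectified: a ray, as slopes to the right and down, at radius r is drawn at 1 + k1 r^2 times it, then the intrinsics apply), "R" (3x3) and "t" (3): a world point X has camera coordinates R X + t; the wrist camera has in their place "mount" (4x4, takes a point from camera to tool coordinates, whose origin is the TCP and whose axes are the flange's). Camera axes: x right, y down, z forward; pixel columns grow to the right and rows downward; lengths in m; the calibration is good to about 2 mm. A picture is of the moment at which its call begins: read the wrist's pose just before it. camera_params takes no time and is no camera call.
- close_job(): hands the job in, once; it reports no verdict.
The state is a dict: "time_s": time; "q": joint angles; "qvel": joint speeds; "joint_efforts": joint torques, N m; "position": TCP position; "tool_rot": TCP orientation; "ft_force": force on the tool from outside, world axes, zero at the start; "wrist_torque": the same for the moment, N m; "grip_width": finger opening in m.
Only numpy, scipy, OpenCV 4.12 (cv2) and the standard library are available. Lean on these libraries where they do the work, as an engineer would, in place of code of your own. Each camera call takes 0.05 s, during which the arm holds its last target.

TASK

On the watchmaker's bench, push the aluminium cover of the grey air box all the way aside by its black rib, so that the well with the two valves is uncovered, then push the red handle with the white band a quarter turn clockwise (seen from above) until it is fully shut. Work gently with the fingertips or the outside of the fingers only, gripping nothing; leave the blue handle and the loose things around the box where they are, leave the cover open, and finish clear of everything.

Things in the scene. Friction and masses are not known exactly. Their poses are not given: they have to be found in the camera images.
- air_box: grey metal air box fixed to the bench, 270 (its x) x 310 (its y) x 90 mm high. Origin: centre of its underside, on the work surface; x away from the robot at yaw 0, y to the left. Its -y half is an open-topped well (inside x from -120 to 120, y from -145 to -2, flat floor at height 30) that the cover hides; its +y half is a solid deck onto which the cover slides. Rails 15 mm wide and 90 high run along both x sides
- cover (a joint): sliding cover, m: 0 = well fully covered, grows to 0.14 (stop) as the cover slides along the box's +y; starts within 0.02 of closed. An aluminium plate 236 x 148 x 8 mm, underside at height 75, top at height 83; about 2 N of sliding friction, stays where it is left
- rib (a point): middle of the upright black rib on the cover: 110 mm long along the box's x, 14 mm thick along the box's y, from height 83 to 111; this point is at height 97 and moves with the cover. Push its -y face towards the box's +y
- red_handle (a joint): the red handle to shut (white band near its free end), rad: 0 = open, pointing along the box's -y from its pivot; grows clockwise seen from above to 1.571 = shut (stop), pointing along the box's -x. Starts between 0 and 0.2. Needs about 0.11 N m, stays where it is left
- red_pivot (a point): on the turning axis (vertical) of the red handle, half-way up it, at height 56. The handle is a bar 14 mm wide from height 47 to 65 that reaches 60 mm from the axis to its free end (and 10 mm behind). The two pivots lie in the well at x = +50 and -50 mm, y = -40 mm of the box frame; which of them is red varies
- red_end (a point): free end of the red handle, 60 mm from its axis, half-way up it; moves with it
- blue_handle (a joint): the blue handle, to be left open, rad: same make and directions as the red one; starts between 0 and 0.15
- blue_pivot (a point): on the turning axis of the blue handle, half-way up it, same sizes as the red one
- bottle: loose bystander: pink solvent bottle, diameter 48, height 105 mm, origin centre of underside
- jar: loose bystander: glass jar with a knobbed lid, diameter 66, height 65 mm, origin centre of underside
- screwdriver: loose bystander: small screwdriver lying down, 130 mm long along its x, origin under its middle
- weight: loose bystander: brass weight, diameter 32, height 47 mm, origin centre of underside
- loupe: loose bystander: black eye loupe, diameter 38, height 30 mm, origin centre of underside
- oil_pot: loose bystander: small steel oil pot with red knob, diameter 34, height 27 mm, origin centre of underside

How it is judged (in metres and radians):
On the way, in this order (a step that is already met when the one before it is completed fails the run):
1. the cover has been slid aside while the red handle is still open (value of joint cover above 0.115 m and value of joint red_handle below 0.4 rad), for 0.2 s.
2. the red handle is shut (value of joint red_handle above 1.4 rad), for 0.2 s.
At the end, for the whole second after the job is handed in: cover open by more than 115 of its 140 mm, red handle turned beyond 1.4 of 1.571 rad, blue handle still open (below 0.35 rad), both at rest, every loose bystander within 30 mm of where it stood (value of joint cover above 0.115 m and value of joint red_handle above 1.4 rad and value of joint blue_handle below 0.35 rad and velocity of joint cover between -0.05 and 0.05 m/s and velocity of joint red_handle between -0.05 and 0.05 rad/s and distance of each of bottle, jar, screwdriver, weight, loupe, oil_pot from where it was at the start of the episode below 0.03 m); the robot touches nothing.
It fails at once if the cover's rib is pinched (both faces pressed at once with more than 6 N) (contact force between the fingers and cover_c1 above 6 N and contact force between the fingers and cover_c2 above 6 N).
It fails at once if a handle is pinched (both sides pressed at once with more than 6 N) ((contact force between the fingers and red_handle_c0 above 6 N and contact force between the fingers and red_handle_c1 above 6 N) or (contact force between the fingers and blue_handle_c0 above 6 N and contact force between the fingers and blue_handle_c1 above 6 N)).
It fails at once if the blue handle is turned by mistake (beyond 0.35 rad) (value of joint blue_handle above 0.35 rad).
It fails at once if the cover or a valve is forced (fingers press with more than 45 N) (contact force between the fingers and air_box above 45 N or contact force between the fingers and red_valve above 45 N or contact force between the fingers and blue_valve above 45 N).
It fails at once if a bystander is lifted, carried or pushed more than 30 mm (distance of any of bottle, jar, screwdriver, weight, loupe, oil_pot from where it was at the start of the episode above 0.03 m).
It also fails if it takes over 48 s, if anything falls off the work surface, if the arm or the gripper's body presses on something with over 40 N, if the wrist force passes 120 N, or if a joint passes its speed limit or range.

## Working session

There is one attempt and no reset: what is moved stays moved. The work goes in short steps, Python scripts to look and compute and a tool call to move; the robot and the scene stay as the last step left them, time stands still between calls to the robot, and variables do not carry over. Pictures are saved under pics/ and viewed, and the job is handed in when it is done.

Besides the shell and the picture viewer there is one more tool, called by a JSON object that holds its "name" and its "arguments", one argument or row to a line. jog_arm: Moves the arm, as the interface text tells. Its arguments: {"type":"object","properties":{"deltas":{"type":"array"},"grip_force":{"type":"number"}},"required":["deltas"]}

```bash
mkdir -p pics; ls; python3 - <<'E'
from rig import env, eyes
import cv2,numpy as np
print(env.observe())
for n in ["scene","side","wrist"]:
    p=eyes.camera_params(n); print(n,p)
    im=eyes.get_image(n); cv2.imwrite(f"pics/{n}0.png",im[:,:,::-1])
E
```

```text
pics
{'time_s': 0.0, 'q': array([-8.57331486e+01,  2.18408200e+01,  7.43856439e+01,  7.34101282e-05,
        8.38578978e+01, -1.23351908e+01]), 'qvel': array([ 0.10203008, -0.1062251 , -0.03522755, -0.01912981, -0.02346363,
       -0.01506259]), 'joint_efforts': array([-5.39848479e-04, -4.48461950e+01, -2.31277835e+01, -1.70427106e-04,
        4.79993570e-03,  2.54983900e-05]), 'position': array([ 0.15712821, -0.52676655,  0.23070813]), 'tool_rot': array([[ 9.58312448e-01,  2.85722314e-01, -1.08278046e-04],
       [ 2.85722160e-01, -9.58311375e-01,  1.46840325e-03],
       [ 3.15791492e-04, -1.43812655e-03, -9.99998916e-01]]), 'ft_force': array([-0.23961189, -0.00082121,  0.64269652]), 'wrist_torque': array([-0.01183743, -0.01255679, -0.05190123]), 'grip_width': 0.08495219264708317}
scene {'intrinsics': array([[381.61066599,   0.        , 320.83242954],
       [  0.        , 381.61066599, 197.9818079 ],
       [  0.        ,   0.        ,   1.        ]]), 'k1': -0.025056776437457032, 'R': array([[ 0.39668525,  0.91782911, -0.01518318],
       [ 0.64289987, -0.28959119, -0.7090957 ],

[... 360 characters left out ...]
      [-0.08037084,  0.54991517, -0.83134459],
       [ 0.12237664, -0.82228903, -0.55575598]]), 't': array([0.61052451, 0.09678396, 0.84286458])}
wrist {'intrinsics': array([[312.13831854,   0.        , 321.40809057],
       [  0.        , 312.13831854, 197.51579001],
       [  0.        ,   0.        ,   1.        ]]), 'k1': 0.01903898463590909, 'mount': array([[ 9.87113667e-04, -9.54736333e-01, -2.97451777e-01,
         7.67431636e-02],
       [ 9.99999502e-01,  8.98222837e-04,  4.35523359e-04,
        -5.91057334e-04],
       [-1.48631996e-04, -2.97452058e-01,  9.54736744e-01,
        -1.42766898e-01],
       [ 0.00000000e+00,  0.00000000e+00,  0.00000000e+00,
         1.00000000e+00]])}
```

View pics/scene0.png

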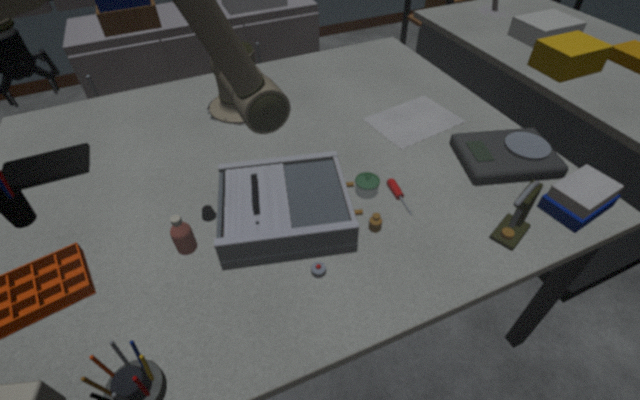

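View pics/side0.png

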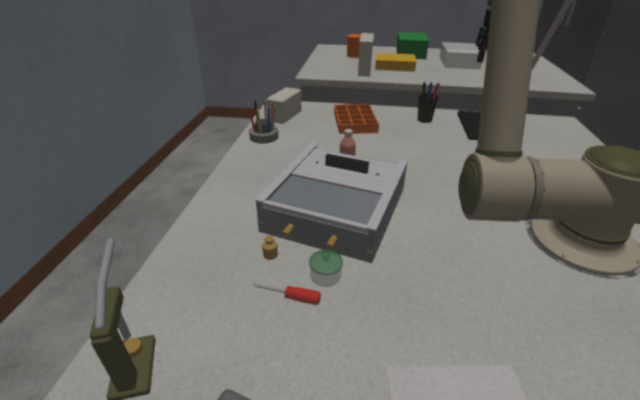

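View pics/wrist0.png

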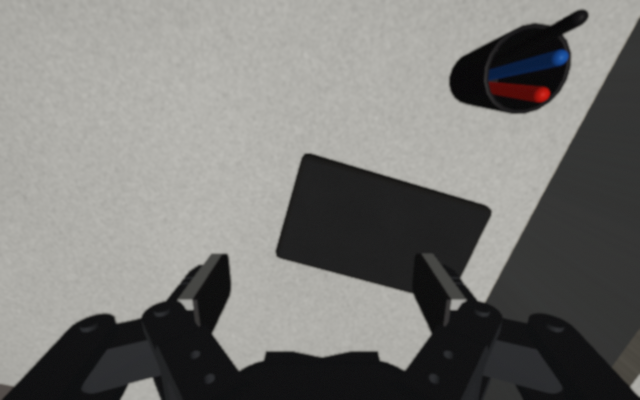

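```bash
python3 - <<'E'
import cv2
a=cv2.imread("pics/scene0.png")[140:285,160:430]; cv2.imwrite("pics/sc_crop.png",cv2.resize(a*1,None,fx=2.96,fy=2.96,interpolation=cv2.INTER_CUBIC))
a=cv2.imread("pics/side0.png")[125:315,240:420]; cv2.imwrite("pics/si_crop.png",cv2.resize(a,None,fx=3,fy=3,interpolation=cv2.INTER_CUBIC))
E
```

```text
(no output)
```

View pics/sc_crop.png

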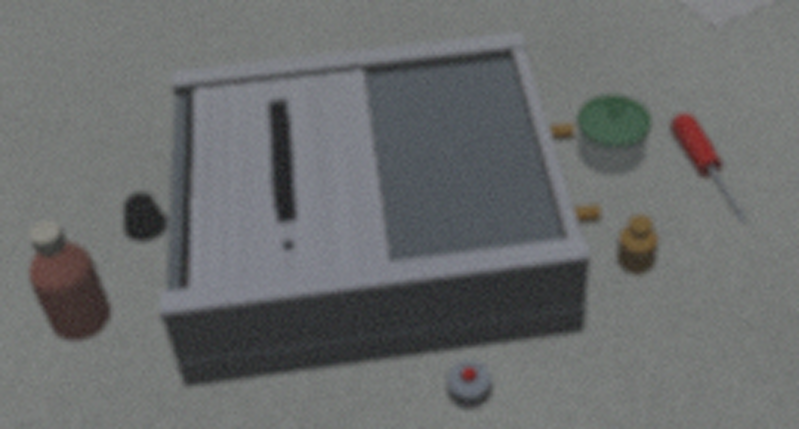

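View pics/si_crop.png

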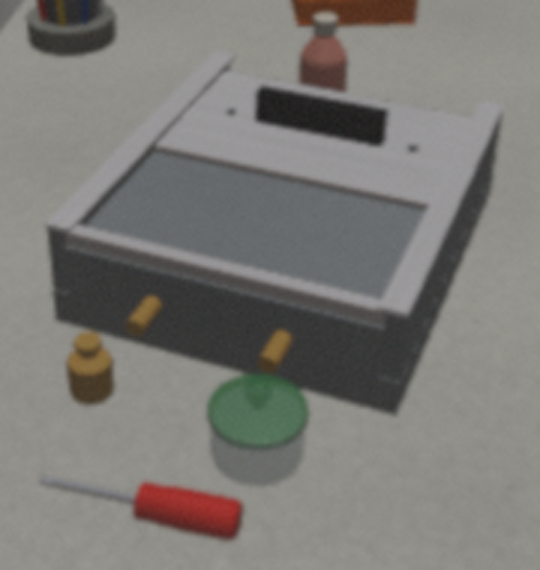

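```bash
cat > h.py <<'E'
import numpy as np, cv2, json
from scipy.optimize import least_squares
def proj(p,X):
    X=np.atleast_2d(X); c=X@p['R'].T+p['t']; s=c[:,:2]/c[:,2:]; r2=(s**2).sum(1,keepdims=True)
    s=s*(1+p['k1']*r2); K=p['intrinsics']; return s@K[:2,:2].T+K[:2,2]
def ray(p,uv,z):
    K=p['intrinsics']; d=(np.array(uv,float)-K[:2,2])/[K[0,0],K[1,1]]; s=d.copy()
    for _ in range(20): s=d/(1+p['k1']*(s@s))
    v=p['R'].T@np.r_[s,1]; o=-p['R'].T@p['t']; return o+v*(z-o[2])/v[2]
def wristp(p,pos,rot):
    M=p['mount']; Rw=rot@M[:3,:3]; tw=rot@M[:3,3]+pos
    return dict(intrinsics=p['intrinsics'],k1=p['k1'],R=Rw.T,t=-Rw.T@tw)
def b2w(b,P):
    P=np.atleast_2d(np.array(P,float)); c,s=np.cos(b[2]),np.sin(b[2])
    return np.c_[b[0]+c*P[:,0]-s*P[:,1], b[1]+s*P[:,0]+c*P[:,1], P[:,2]]
E
python3 - <<'E'
from h import *; from rig import eyes
S=eyes.camera_params("scene"); D=eyes.camera_params("side")
x,y=.135,.155
sc=[((-x,-y,.09),(175,75)),((-x,y,.09),(522,38)),((x,y,.09),(588,250)),((x,-y,.09),(165,305)),((x,-y,0),(186,384)),((x,y,0),(583,328))]
sd=[((-x,y,.09),(405,316)),((-x,y,0),(395,412)),((x,y,.09),(50,228)),((x,y,0),(58,318)),((x,-y,.09),(226,54)),((-x,-y,.09),(500,108))]
A=np.array([a for a,_ in sc]);ua=np.array([u for _,u in sc])/2.96+[160,140]
B=np.array([a for a,_ in sd]);ub=np.array([u for _,u in sd])/3+[240,125]
f=lambda b:np.r_[(proj(S,b2w(b,A))-ua).ravel(),(proj(D,b2w(b,B))-ub).ravel()]
r=least_squares(f,[.5,0,0],loss='soft_l1'); b=r.x; print(b,np.degrees(b[2])); print(f(b).reshape(-1,2).round(1))
np.save("box.npy",b)
inv=lambda P:((P-[b[0],b[1],0])@np.array([[np.cos(b[2]),-np.sin(b[2]),0],[np.sin(b[2]),np.cos(b[2]),0],[0,0,1]])).round(3)
for uv in [(256,120),(383,144)]: print('rib+y bottom',inv(ray(D,np.array(uv)/3+[240,125],.083)))
for uv in [(270,101),(278,219),(296,219),(287,101)]: print('rib sc top?',inv(ray(S,np.array(uv)/2.96+[160,140],.111)))
for n,uv,z in [('cover edge',(365,70),.083),('cover edge',(388,260),.083),('cov -y',(195,90),.083),('cov -y',(188,285),.083),('loupe',(143,230),0.01),('bottle',(77,325),0),('pot',(469,395),0),('weight',(638,262),0),('jar',(612,160),0),('sd',(690,140),0.01)]:
  P=ray(S,np.array(uv)/2.96+[160,140],z); print(n,inv(P),P.round(3))
E
```

```text
[ 0.56826189 -0.03607234 -0.25783464] -14.772836635390016
[[-0.1 -2.4]
 [ 0.8 -2.4]
 [ 0.9  1.9]
 [-1.7  1.5]
 [-0.2 -0.3]
 [ 0.4  0.9]
 [ 1.5 -0.3]
 [ 1.   1.7]
 [-0.9 -1.7]
 [-0.   0.6]
 [-2.4 -0.9]
 [ 2.5 -0.9]]
rib+y bottom [ 0.058 -0.058  0.083]
rib+y bottom [-0.053 -0.061  0.083]
rib sc top? [-0.052 -0.071  0.111]
rib sc top? [ 0.081 -0.068  0.111]
rib sc top? [ 0.083 -0.055  0.111]
rib sc top? [-0.05  -0.057  0.111]
cover edge [-0.113  0.009  0.083] [0.462 0.002 0.083]
cover edge [0.109 0.008 0.083] [ 0.676 -0.056  0.083]
cov -y [-0.111 -0.138  0.083] [ 0.426 -0.141  0.083]
cov -y [ 0.109 -0.138  0.083] [ 0.639 -0.197  0.083]
loupe [-0.022 -0.193  0.01 ] [ 0.498 -0.218  0.01 ]
bottle [ 0.065 -0.243  0.   ] [ 0.569 -0.287  0.   ]
pot [0.18  0.057 0.   ] [ 0.757 -0.027  0.   ]
weight [0.073 0.214 0.   ] [0.693 0.153 0.   ]
jar [-0.049  0.221  0.   ] [0.577 0.191 0.   ]
sd [-0.053  0.294  0.01 ] [0.592 0.262 0.01 ]
```

{"name": "jog_arm", "arguments": {
  "deltas": [0.02, -0.011, -0.002, 0, 0, 0.01, 1, 0.05, -0.028, -0.004, 0, 0, 0.03, 1, 0.09, -0.05, -0.008, 0, 0, 0.05, 1, 0.13, -0.071, -0.01, 0, 0, 0.07, 1, 0.18, -0.099, -0.012, 0, 0, 0.09, 1, 0.23, -0.126, -0.015, 0, 0, 0.11, 1, 0.28, -0.154, -0.02, 0, 0, 0.13, 1, 0.33, -0.181, -0.024, 0, 0, 0.15, 1, 0.37, -0.203, -0.026, 0, 0, 0.16, 1, 0.4, -0.22, -0.028, 0, 0, 0.17, 1, 0.42, -0.231, -0.028, 0, 0, 0.174, 1, 0.43, -0.236, -0.028, 0, 0, 0.174, 1],
  "grip_force": 40
}}

```text
time_s: 1.15
position: [0.4168, -0.2635, 0.2523]
tool_rot: [[0.968, -0.252, 0.0], [-0.252, -0.968, 0.0], [-0.0, -0.0, -1.0]]
ft_force: [-0.3, -0.5, -0.8]
grip_width: -0.0
```

```bash
cat > st.py <<'E'
from h import *; from rig import env
b=np.load("box.npy"); o=env.observe()
c,s=np.cos(b[2]),np.sin(b[2]); Rb=np.array([[c,-s,0],[s,c,0],[0,0,1]])
pb=Rb.T@(o['position']-[b[0],b[1],0])
print('t',round(o['time_s'],2),'boxpos mm',(pb*1000).round(1),'F box',(Rb.T@o['ft_force']).round(1),'w',round(o['grip_width'],3))
print((Rb.T@o['tool_rot']).round(3).tolist())
E
python3 st.py
```

```text
t 1.15 boxpos mm [ -88.5 -258.5  252.3] F box [-0.1 -0.6 -0.8] w -0.0
[[1.0, 0.003, -0.0], [0.003, -1.0, 0.0], [-0.0, -0.0, -1.0]]
```

{"name": "jog_arm", "arguments": {
  "deltas": [0.02, -0.035, -0.004, 0, 0, 0, 1, 0.045, -0.08, -0.01, 0, 0, 0, 1, 0.07, -0.125, -0.016, 0, 0, 0, 1, 0.095, -0.165, -0.02, 0, 0, 0, 1, 0.11, -0.193, -0.024, 0, 0, 0, 1, 0.118, -0.205, -0.024, 0, 0, 0, 1, 0.118, -0.205, -0.024, 0, 0, 0, 1, 0.118, -0.205, -0.024, 0, 0, 0, 1]
}}

```text
time_s: 1.82
position: [0.5398, -0.1398, 0.2698]
tool_rot: [[0.967, -0.254, -0.001], [-0.254, -0.967, -0.0], [-0.001, 0.0, -1.0]]
ft_force: [0.7, -0.4, 0.5]
grip_width: 0.0
```

```bash
python3 st.py; python3 - <<'E'
from rig import env, eyes
import cv2,numpy as np
o=env.observe(); im=eyes.get_image("wrist"); cv2.imwrite("pics/w1.png",im[:,:,::-1]); np.savez("w1.npz",p=o['position'],r=o['tool_rot'])
E
```

```text
t 1.82 boxpos mm [  -1.1 -107.5  269.8] F box [ 0.8 -0.2  0.5] w 0.0
[[1.0, 0.001, -0.001], [0.001, -1.0, -0.0], [-0.001, 0.0, -1.0]]
```

View pics/w1.png

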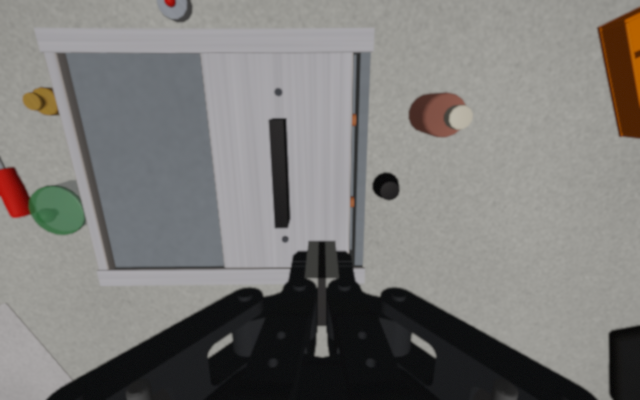

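```bash
python3 - <<'E'
from h import *; from rig import eyes
z=np.load("w1.npz"); W=wristp(eyes.camera_params("wrist"),z['p'],z['r'])
b=np.load("box.npy"); x,y=.135,.155
P=np.array([(x,y,.09),(x,-y,.09),(-x,-y,.09),(-x,y,.09)]); print(proj(W,b2w(b,P)).round(1))
u=np.array([(38,29),(374,28),(364,286),(100,285)])
f=lambda b:(proj(W,b2w(b,P))-u).ravel()
r=least_squares(f,b).x; print(r,np.degrees(r[2]),f(r).round(1))
c,s=np.cos(r[2]),np.sin(r[2])
inv=lambda Q:np.array([[c,s],[-s,c]])@(Q[:2]-r[:2])
for n,uv,h in [('rib',(270,119),.111),('rib',(286,119),.111),('rib-y low',(289,225),.083),('rib low+y',(276,227),.083),('cov+y',(202,54),.083),('cov+y',(223,267),.083),('cov-y',(354,54),.083),('cov-y',(350,262),.083),('railin',(200,53),.09),('railin',(200,269),.09),('tip',(321,241),.27)]: print(n,(inv(ray(W,uv,h))*1000).round(1))
np.save("box2.npy",r)
E
python3 -c "
import cv2
a=cv2.imread('pics/w1.png')[20:300,30:400];cv2.imwrite('pics/w1c.png',cv2.resize(a,None,fx=2.1,fy=2.1,interpolation=cv2.INTER_CUBIC))"
```

```text
[[ 33.8  28.6]
 [373.9  31.9]
 [361.8 285.8]
 [ 98.1 286.2]]
[ 0.56868103 -0.03856343 -0.25269296] -14.478239852021067 [-2.4 -0.7  1.7  1.6  0.4 -1.5  0.6  1. ]
rib [ 56.8 -56.5]
rib [ 56.7 -71.5]
rib-y low [-61.8 -67.5]
rib low+y [-64.2 -52.6]
cov+y [115.7   9.9]
cov+y [-115.1   12.5]
cov-y [ 115.6 -136.3]
cov-y [-109.1 -137.9]
railin [115.7   9.3]
railin [-113.5   36.8]
tip [   6.5 -104.2]
```

View pics/w1c.png

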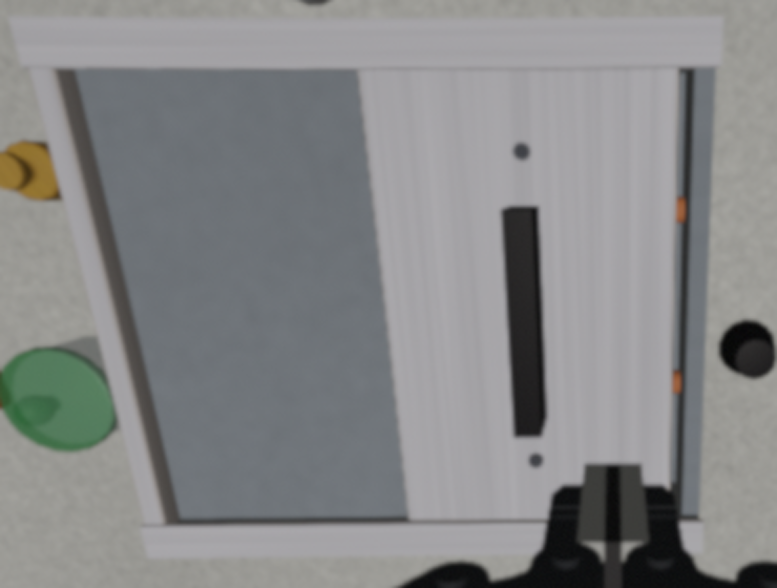

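{"name": "jog_arm", "arguments": {
  "deltas": [0, 0, 0.02, 0, 0, 0, 1, 0, 0, 0.055, 0, 0, 0, 1, 0, 0, 0.1, 0, 0, 0, 1, 0, 0, 0.145, 0, 0, 0, 1, 0, 0, 0.18, 0, 0, 0, 1, 0, 0, 0.21, 0, 0, 0, 1, 0, 0, 0.228, 0, 0, 0, 1, 0, 0, 0.234, 0, 0, 0, 1, 0, 0, 0.234, 0, 0, 0, 1]
}}

```text
time_s: 2.62
position: [0.5393, -0.1401, 0.0942]
tool_rot: [[0.967, -0.256, -0.002], [-0.256, -0.967, 0.001], [-0.002, -0.0, -1.0]]
ft_force: [-0.0, -0.1, 0.7]
grip_width: 0.0003
```

```bash
python3 -c "
import numpy as np; np.save('box.npy',[.5685,-.0375,np.radians(-14.6)])"; python3 st.py; python3 - <<'E'
from rig import env, eyes
import cv2,numpy as np
im=eyes.get_image("side"); cv2.imwrite("pics/s2.png",cv2.resize(im[100:280,230:450,::-1],None,fx=3,fy=3))
E
```

```text
t 2.62 boxpos mm [  -2.4 -106.6   94.2] F box [ 0.  -0.1  0.7] w 0.0
[[1.0, -0.004, -0.002], [-0.004, -1.0, 0.0], [-0.002, -0.0, -1.0]]
```

View pics/s2.png

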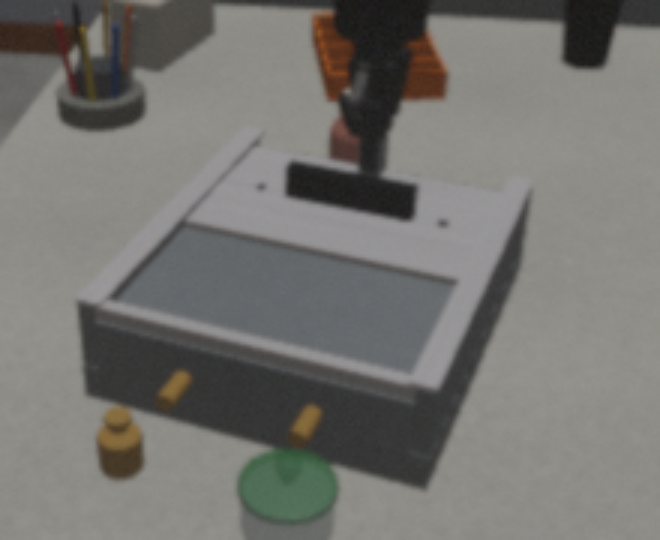

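{"name": "jog_arm", "arguments": {
  "deltas": [0, -0.005, 0, 0, 0, 0, 1, 0, -0.01, 0, 0, 0, 0, 1, 0, -0.014, 0, 0, 0, 0, 1, 0, -0.017, 0, 0, 0, 0, 1, 0, -0.02, 0, 0, 0, 0, 1, 0, -0.023, 0, 0, 0, 0, 1, 0, -0.026, 0, 0, 0, 0, 1, 0, -0.029, 0, 0, 0, 0, 1, 0, -0.032, 0, 0, 0, 0, 1, 0, -0.035, 0, 0, 0, 0, 1]
}}

```text
time_s: 3.5
position: [0.5469, -0.1137, 0.0948]
tool_rot: [[0.967, -0.254, -0.0], [-0.254, -0.967, -0.0], [-0.0, 0.0, -1.0]]
ft_force: [-0.7, -1.8, 1.0]
grip_width: 0.0002
```

```bash
python3 st.py; python3 - <<'E'
from rig import env, eyes
import cv2,numpy as np
im=eyes.get_image("side"); cv2.imwrite("pics/s3.png",cv2.resize(im[100:280,230:450,::-1],None,fx=3,fy=3))
o=env.observe(); im=eyes.get_image("wrist"); cv2.imwrite("pics/w3.png",im[:,:,::-1])
E
```

```text
t 3.5 boxpos mm [ -1.7 -79.2  94.8] F box [-0.3 -1.9  1. ] w 0.0
[[1.0, -0.002, -0.0], [-0.002, -1.0, -0.0], [-0.0, 0.0, -1.0]]
```

View pics/w3.png

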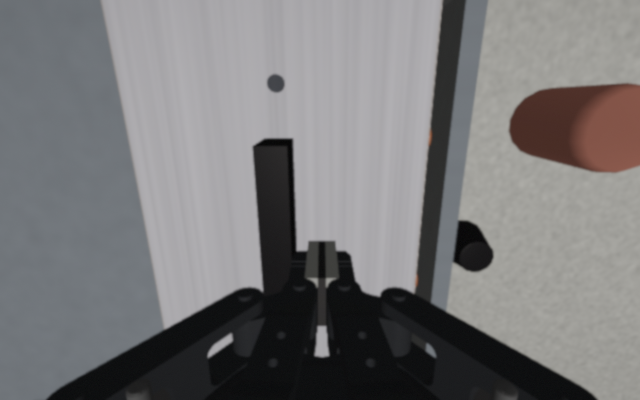

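{"name": "jog_arm", "arguments": {
  "deltas": [0, -0.004, 0, 0, 0, 0, 1, 0, -0.01, 0, 0, 0, 0, 1, 0, -0.018, 0, 0, 0, 0, 1, 0, -0.026, 0, 0, 0, 0, 1, 0, -0.034, 0, 0, 0, 0, 1, 0, -0.042, 0, 0, 0, 0, 1, 0, -0.05, 0, 0, 0, 0, 1, 0, -0.058, 0, 0, 0, 0, 1, 0, -0.066, 0, 0, 0, 0, 1, 0, -0.074, 0, 0, 0, 0, 1, 0, -0.08, 0, 0, 0, 0, 1, 0, -0.084, 0, 0, 0, 0, 1]
}}

```text
time_s: 4.6
position: [0.5631, -0.052, 0.0947]
tool_rot: [[0.967, -0.254, -0.0], [-0.254, -0.967, 0.0], [-0.0, -0.0, -1.0]]
ft_force: [-1.4, -1.2, 0.5]
grip_width: 0.0001
```

{"name": "jog_arm", "arguments": {
  "deltas": [0, -0.004, 0, 0, 0, 0, 1, 0, -0.01, 0, 0, 0, 0, 1, 0, -0.017, 0, 0, 0, 0, 1, 0, -0.024, 0, 0, 0, 0, 1, 0, -0.031, 0, 0, 0, 0, 1, 0, -0.038, 0, 0, 0, 0, 1, 0, -0.045, 0, 0, 0, 0, 1, 0, -0.052, 0, 0, 0, 0, 1, 0, -0.058, 0, 0, 0, 0, 1, 0, -0.063, 0, 0, 0, 0, 1, 0, -0.066, 0, 0, 0, 0, 1, 0, -0.067, 0, 0, 0, 0, 1]
}}

```text
time_s: 5.6
position: [0.5758, -0.0038, 0.0948]
tool_rot: [[0.967, -0.254, 0.0], [-0.254, -0.967, 0.0], [0.0, -0.0, -1.0]]
ft_force: [-1.6, -0.8, -0.9]
grip_width: -0.0005
```

```bash
python3 st.py; python3 - <<'E'
from rig import env, eyes
import cv2,numpy as np
im=eyes.get_image("side"); cv2.imwrite("pics/s4.png",cv2.resize(im[100:280,230:450,::-1],None,fx=3,fy=3))
E
```

```text
t 5.6 boxpos mm [-1.4 34.5 94.8] F box [-1.4 -1.1 -0.9] w -0.0
[[1.0, -0.002, 0.0], [-0.002, -1.0, 0.0], [0.0, -0.0, -1.0]]
```

View pics/s4.png

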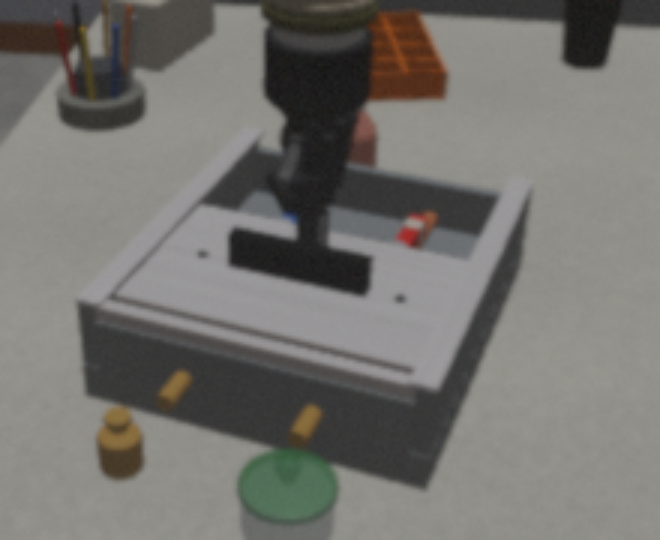

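{"name": "jog_arm", "arguments": {
  "deltas": [0, -0.003, 0, 0, 0, 0, 1, 0, -0.006, 0, 0, 0, 0, 1, 0, -0.009, 0, 0, 0, 0, 1, 0, -0.011, 0, 0, 0, 0, 1, 0, -0.011, 0, 0, 0, 0, 1]
}}

```text
time_s: 6.07
position: [0.578, 0.0042, 0.0949]
tool_rot: [[0.967, -0.254, 0.0], [-0.254, -0.967, 0.0], [0.0, -0.0, -1.0]]
ft_force: [-1.2, 0.2, -0.2]
grip_width: -0.0005
```

```bash
python3 st.py
```

```text
t 6.07 boxpos mm [-1.3 42.7 94.9] F box [-1.2 -0.1 -0.2] w -0.001
[[1.0, -0.002, 0.0], [-0.002, -1.0, 0.0], [0.0, -0.0, -1.0]]
```

{"name": "jog_arm", "arguments": {
  "deltas": [0, 0.008, 0, 0, 0, 0, 1, 0, 0.025, 0, 0, 0, 0, 1, 0, 0.045, -0.01, 0, 0, 0, 1, 0, 0.065, -0.04, 0, 0, 0, 1, 0, 0.085, -0.08, 0, 0, 0, 1, 0, 0.11, -0.12, 0, 0, 0, 1, 0, 0.135, -0.16, 0, 0, 0, 1, 0, 0.155, -0.2, 0, 0, 0, 1, 0, 0.17, -0.225, 0, 0, 0, 1, 0, 0.177, -0.233, 0, 0, 0, 1, 0, 0.177, -0.233, 0, 0, 0, 1, 0, 0.177, -0.233, 0, 0, 0, 1]
}}

```text
time_s: 7.07
position: [0.5437, -0.1246, 0.2683]
tool_rot: [[0.967, -0.255, -0.001], [-0.255, -0.967, 0.001], [-0.002, -0.001, -1.0]]
ft_force: [-0.2, -0.2, 0.6]
grip_width: -0.0004
```

```bash
python3 st.py; python3 - <<'E'
from rig import env, eyes
import cv2,numpy as np
o=env.observe(); im=eyes.get_image("wrist"); cv2.imwrite("pics/w5.png",im[:,:,::-1]); np.savez("w5.npz",p=o['position'],r=o['tool_rot'])
cv2.imwrite("pics/w5c.png",cv2.resize(im[20:300,60:420,::-1],None,fx=2.1,fy=2.1,interpolation=cv2.INTER_CUBIC))
E
```

```text
t 7.07 boxpos mm [ -2.1 -90.6 268.3] F box [-0.1 -0.2  0.6] w -0.0
[[1.0, -0.003, -0.002], [-0.003, -1.0, 0.001], [-0.002, -0.001, -1.0]]
```

View pics/w5c.png

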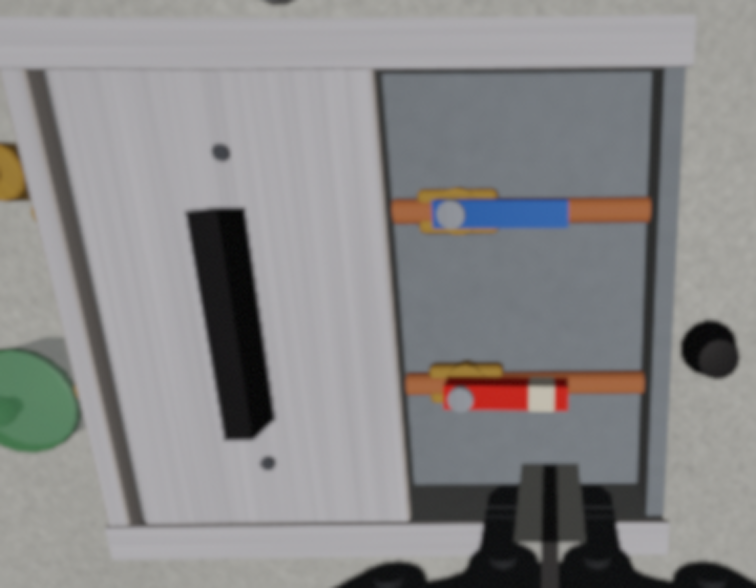

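```bash
python3 - <<'E'
from h import *; from rig import eyes
z=np.load("w5.npz"); W=wristp(eyes.camera_params("wrist"),z['p'],z['r'])
r=np.load("box.npy"); c,s=np.cos(r[2]),np.sin(r[2])
inv=lambda Q:np.array([[c,s],[-s,c]])@(Q[:2]-r[:2])
for n,uv,h in [('ribtop',(187,212),.111),('ribtop',(243,209),.111),('ribtop',(225,438),.111),('cov-y',(376,70),.083),('cov-y',(411,518),.083),('blue piv',(450,215),.065),('blue end',(568,213),.065),('red piv',(460,400),.065),('red end',(568,396),.065),('corner',(694,18),.09),('corner',(667,553),.09),('tip',(550,466),.27)]: print(n,(inv(ray(W,np.array(uv)/2.1+[60,20],h))*1000).round(1))
E
```

```text
ribtop [55.4 70.4]
ribtop [56.7 45.7]
ribtop [-52.9  70. ]
cov-y [116.6 -11. ]
cov-y [-113.7  -11.9]
blue piv [ 51.1 -38.9]
blue end [ 52.1 -99.5]
red piv [-49.8 -39.8]
red end [ -47.5 -100.2]
corner [ 136.1 -153.2]
corner [-131.9 -155.6]
tip [  7.3 -90. ]
```

{"name": "jog_arm", "arguments": {
  "deltas": [-0.005, -0.003, 0.02, 0, 0, 0, 1, -0.01, -0.006, 0.06, 0, 0, 0, 1, -0.016, -0.009, 0.105, 0, 0, 0, 1, -0.016, -0.009, 0.15, 0, 0, 0, 1, -0.016, -0.009, 0.19, 0, 0, 0, 1, -0.016, -0.009, 0.225, 0, 0, 0, 1, -0.016, -0.009, 0.252, 0, 0, 0, 1, -0.016, -0.009, 0.272, 0, 0, 0, 1, -0.016, -0.009, 0.284, 0, 0, 0, 1, -0.016, -0.009, 0.29, 0, 0, 0, 1, -0.016, -0.009, 0.29, 0, 0, 0, 1]
}}

```text
time_s: 8.03
position: [0.5337, -0.1144, 0.051]
tool_rot: [[0.967, -0.254, -0.002], [-0.254, -0.967, 0.001], [-0.002, -0.0, -1.0]]
ft_force: [0.1, -0.0, 1.0]
grip_width: -0.0
```

```bash
python3 st.py; python3 - <<'E'
from h import *; from rig import env,eyes
b=np.load("box.npy"); o=env.observe(); c,s=np.cos(b[2]),np.sin(b[2]); Rb=np.array([[c,-s,0],[s,c,0],[0,0,1]])
pb=Rb.T@(o['position']-[b[0],b[1],0]); Rt=(Rb.T@o['tool_rot'])
for th in np.arange(0,1.56,.0775):
    d=7.+11*np.cos(th)+8*np.sin(th); q=np.array([-49.5-42*np.sin(th)+d*np.cos(th),-40-42*np.cos(th)-d*np.sin(th),51])/1000
    print(round(th,2),(q*1000).round(1),(Rt.T@(q-pb)/.75).round(3))
im=eyes.get_image("wrist"); cv2.imwrite("pics/w6.png",im[:,:,::-1])
im=eyes.get_image("scene"); cv2.imwrite("pics/sc6.png",cv2.resize(im[130:290,190:390,::-1],None,fx=3.5,fy=3.5))
E
```

```text
t 8.03 boxpos mm [-14.3 -83.1  51. ] F box [ 0.1 -0.   1. ] w -0.0
[[1.0, -0.002, -0.002], [-0.002, -1.0, 0.0], [-0.002, -0.0, -1.0]]
0.0 [-31.5 -82.   51. ] [-0.023 -0.001  0.   ]
0.08 [-34.2 -83.3  51. ] [-0.027  0.     0.   ]
0.16 [-37.1 -84.4  51. ] [-0.03   0.002  0.   ]
0.23 [-40.2 -85.4  51. ] [-0.035  0.003  0.   ]
0.31 [-43.3 -86.1  51. ] [-0.039  0.004  0.   ]
0.39 [-46.7 -86.5  51. ] [-0.043  0.005  0.   ]
0.46 [-50.1 -86.7  51. ] [-0.048  0.005  0.   ]
0.54 [-53.6 -86.6  51. ] [-0.052  0.005  0.   ]
0.62 [-57.1 -86.2  51. ] [-0.057  0.004  0.   ]
0.7 [-60.7 -85.4  51. ] [-0.062  0.003  0.   ]
0.78 [-64.3 -84.3  51. ] [-0.067  0.002  0.   ]
0.85 [-67.8 -82.9  51. ] [-0.071 -0.     0.   ]
0.93 [-71.2 -81.1  51. ] [-0.076 -0.003  0.   ]
1.01 [-74.5 -79.   51. ] [-0.08  -0.005  0.   ]
1.08 [-77.7 -76.6  51. ] [-0.085 -0.009  0.   ]
1.16 [-80.6 -73.8  51. ] [-0.088 -0.012  0.   ]
1.24 [-83.3 -70.8  51. ] [-0.092 -0.016  0.   ]
1.32 [-85.8 -67.5  51. ] [-0.095 -0.021  0.   ]
1.4 [-87.9 -63.9  51. ] [-0.098 -0.026  0.   ]
1.47 [-89.7 -60.1  51. ] [-0.101 -0.031  0.   ]
1.55 [-91.2 -56.1  51. ] [-0.103 -0.036  0.   ]
```

View pics/w6.png

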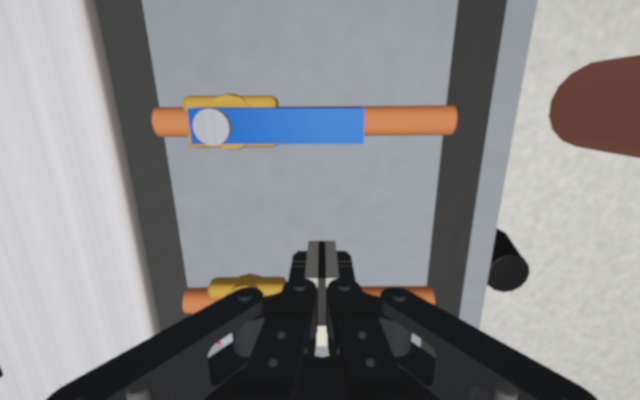

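View pics/sc6.png

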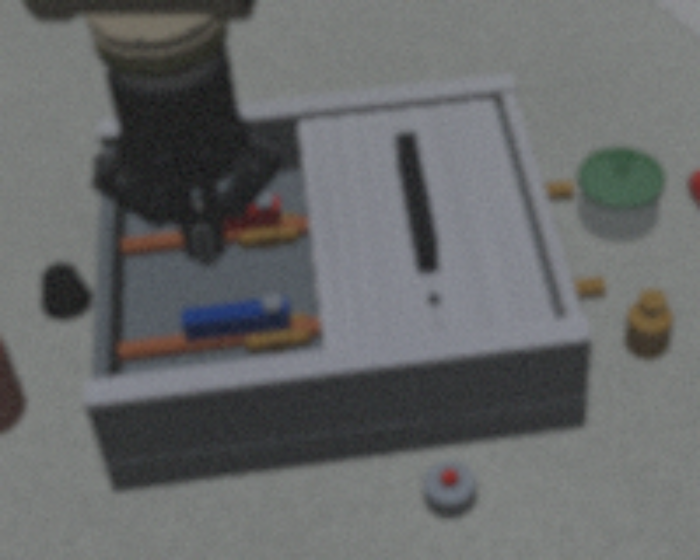

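{"name": "jog_arm", "arguments": {
  "deltas": [-0.008, 0, 0, 0, 0, 0, 1, -0.015, 0, 0, 0, 0, 0, 1, -0.02, 0, 0, 0, 0, 0, 1, -0.024, 0, 0, 0, 0, 0, 1, -0.027, 0, 0, 0, 0, 0, 1, -0.03, 0.002, 0, 0, 0, 0, 1, -0.035, 0.003, 0, 0, 0, 0, 1, -0.039, 0.004, 0, 0, 0, 0, 1, -0.043, 0.005, 0, 0, 0, 0, 1, -0.048, 0.005, 0, 0, 0, 0, 1, -0.052, 0.005, 0, 0, 0, 0, 1, -0.052, 0.005, 0, 0, 0, 0, 1]
}}

```text
time_s: 9.13
position: [0.4948, -0.1085, 0.052]
tool_rot: [[0.967, -0.254, -0.001], [-0.254, -0.967, 0.0], [-0.001, -0.0, -1.0]]
ft_force: [1.3, -0.4, 1.5]
grip_width: -0.0003
```

```bash
python3 st.py; python3 - <<'E'
from h import *; from rig import env,eyes
im=eyes.get_image("scene"); cv2.imwrite("pics/sc7.png",cv2.resize(im[130:290,190:390,::-1],None,fx=3.5,fy=3.5))
E
```

```text
t 9.13 boxpos mm [-53.5 -87.3  52. ] F box [ 1.4 -0.1  1.5] w -0.0
[[1.0, -0.002, -0.001], [-0.002, -1.0, 0.0], [-0.001, -0.0, -1.0]]
```

View pics/sc7.png

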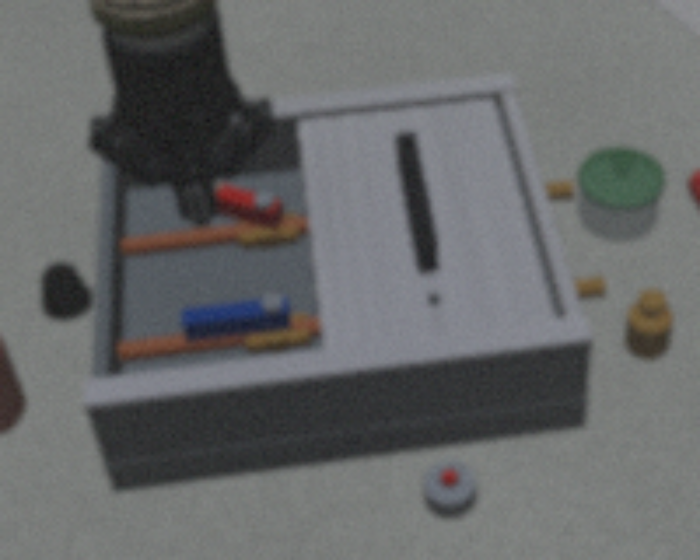

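{"name": "jog_arm", "arguments": {
  "deltas": [-0.005, -0.001, 0, 0, 0, 0, 1, -0.01, -0.002, 0, 0, 0, 0, 1, -0.015, -0.003, 0, 0, 0, 0, 1, -0.019, -0.005, 0, 0, 0, 0, 1, -0.024, -0.008, 0, 0, 0, 0, 1, -0.028, -0.01, 0, 0, 0, 0, 1, -0.033, -0.014, 0, 0, 0, 0, 1, -0.036, -0.017, 0, 0, 0, 0, 1, -0.04, -0.021, 0, 0, 0, 0, 1, -0.043, -0.026, 0, 0, 0, 0, 1, -0.046, -0.031, 0, 0, 0, 0, 1, -0.046, -0.031, 0, 0, 0, 0, 1]
}}

```text
time_s: 10.18
position: [0.4674, -0.0765, 0.052]
tool_rot: [[0.967, -0.253, -0.001], [-0.253, -0.967, 0.001], [-0.001, -0.0, -1.0]]
ft_force: [0.5, -0.5, 0.3]
grip_width: 0.0003
```

```bash
python3 st.py; python3 - <<'E'
from h import *; from rig import env,eyes
im=eyes.get_image("scene"); cv2.imwrite("pics/sc8.png",cv2.resize(im[130:290,190:390,::-1],None,fx=3.5,fy=3.5))
E
```

```text
t 10.18 boxpos mm [-88.  -63.2  52. ] F box [ 0.6 -0.4  0.3] w 0.0
[[1.0, -0.001, -0.001], [-0.001, -1.0, 0.0], [-0.001, -0.0, -1.0]]
```

View pics/sc8.png

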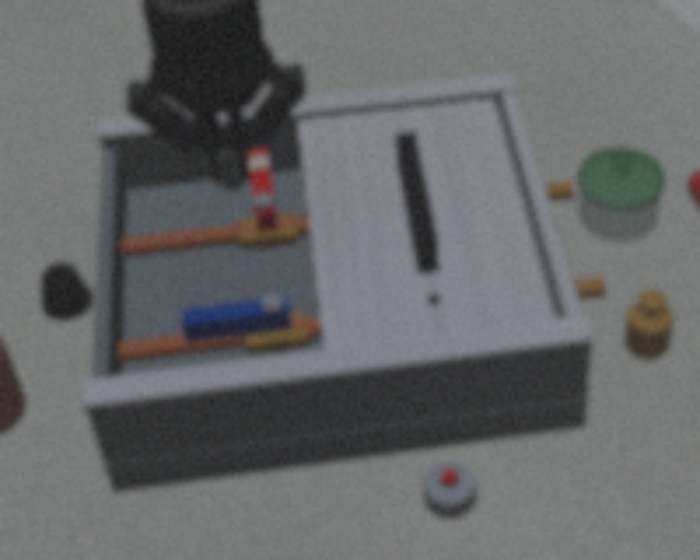

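{"name": "jog_arm", "arguments": {
  "deltas": [-0.001, -0.002, 0, 0, 0, 0, 1, -0.002, -0.004, 0, 0, 0, 0, 1, -0.002, -0.006, 0, 0, 0, 0, 1, -0.003, -0.008, 0, 0, 0, 0, 1, -0.003, -0.008, 0, 0, 0, 0, 1]
}}

```text
time_s: 10.65
position: [0.4677, -0.0736, 0.0521]
tool_rot: [[0.967, -0.253, 0.0], [-0.253, -0.967, -0.005], [0.002, 0.005, -1.0]]
ft_force: [-1.7, -19.3, -3.7]
grip_width: 0.0001
```

```bash
python3 st.py
```

```text
t 10.65 boxpos mm [-88.5 -60.4  52.1] F box [  3.2 -19.1  -3.7] w 0.0
[[1.0, -0.001, 0.002], [-0.001, -1.0, -0.005], [0.002, 0.005, -1.0]]
```

The 19 N reading means the handle is on its stop, so I'll back off in -y and lift.

{"name": "jog_arm", "arguments": {
  "deltas": [0, 0.006, 0, 0, 0, 0, 1, 0, 0.015, 0, 0, 0, 0, 1, 0.003, 0.027, 0, 0, 0, 0, 1, 0.006, 0.033, -0.02, 0, 0, 0, 1, 0.01, 0.035, -0.06, 0, 0, 0, 1, 0.02, 0.037, -0.11, 0, 0, 0, 1, 0.04, 0.04, -0.16, 0, 0, 0, 1, 0.06, 0.04, -0.21, 0, 0, 0, 1, 0.08, 0.04, -0.25, 0, 0, 0, 1, 0.1, 0.04, -0.28, 0, 0, 0, 1, 0.11, 0.04, -0.29, 0, 0, 0, 1, 0.11, 0.04, -0.29, 0, 0, 0, 1]
}}

```text
time_s: 11.65
position: [0.5409, -0.1219, 0.2712]
tool_rot: [[0.967, -0.254, 0.003], [-0.254, -0.967, -0.001], [0.004, 0.0, -1.0]]
ft_force: [0.0, -0.6, -0.7]
grip_width: 0.0001
```

```bash
python3 st.py; python3 - <<'E'
from rig import env, eyes
import cv2,numpy as np
o=env.observe(); im=eyes.get_image("wrist"); np.savez("w9.npz",p=o['position'],r=o['tool_rot'])
cv2.imwrite("pics/w9c.png",cv2.resize(im[20:300,60:420,::-1],None,fx=2.1,fy=2.1,interpolation=cv2.INTER_CUBIC))
im=eyes.get_image("scene"); cv2.imwrite("pics/sc9.png",im[:,:,::-1])
E
```

```text
t 11.65 boxpos mm [ -5.4 -88.6 271.2] F box [ 0.1 -0.5 -0.7] w 0.0
[[1.0, -0.002, 0.004], [-0.002, -1.0, -0.0], [0.004, 0.0, -1.0]]
```

View pics/w9c.png

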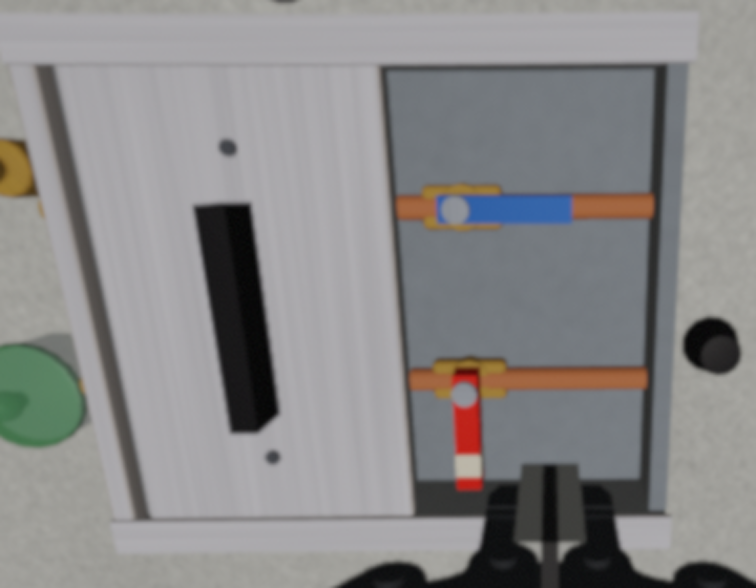

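View pics/sc9.png

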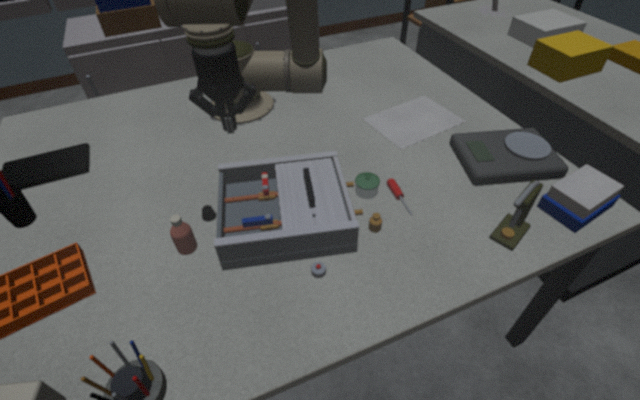

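```bash
python3 - <<'E'
from h import *; from rig import eyes
z=np.load("w9.npz"); W=wristp(eyes.camera_params("wrist"),z['p'],z['r'])
r=np.load("box.npy"); c,s=np.cos(r[2]),np.sin(r[2])
inv=lambda Q:np.array([[c,s],[-s,c]])@(Q[:2]-r[:2])
q=lambda uv,h:inv(ray(W,np.array(uv)/2.1+[60,20],h))*1000
a,e=q((464,395),.065),q((469,480),.065); print(a,e,np.arctan2(-(e-a)[0],-(e-a)[1])); 
print('red left edge',q((455,405),.065),q((456,488),.065)); print(q((480,400),.065),q((482,488),.065))
print('ref pipe/rail: ',q((380,66),.083),q((414,515),.083))
print('blue',q((455,210),.065),q((572,209),.065))
E
```

```text
[-50.06718806 -40.01678382] [-102.76074752  -40.90804089] 1.553883973515708
red left edge [-56.04026289 -34.69649185] [-107.9263101  -33.0738016]
[-53.0627474  -48.92584664] [-107.95883648  -48.36958527]
ref pipe/rail:  [116.21536593 -10.31326915] [-115.53645393  -11.47200714]
blue [ 51.08159671 -39.37720184] [ 51.54764666 -99.87285859]
```

```bash
python3 -c "
from rig import close_job; print(close_job())"
```

```text
the job is handed in; nothing more can be done
None
```

The cover is pushed aside and the red handle is turned fully shut. The job was handed in at about 11.8 s of the 48 s allowed, with no verdict reported. I used only the shut fingertips and gripped nothing.

- **Cover:** I pushed it by the -y face of the rib with about 2 N. The last wrist picture puts it at about 0.137 m open; more than 0.115 m is needed.
- **Red handle:** I swept it clockwise until it met its stop. The wrist force read 19 N there, against the 45 N limit. The picture afterwards gives an angle of about 1.55 to 1.57 rad; more than 1.4 is needed.
- **Blue handle:** it measures about 0 rad, so it did not move.
- **Loose things:** by eye, they are all where they were in the scene picture.
- **Arm:** it finished with the fingertips at a height of 0.27 m, clear of everything, with the wrist force near zero.
- **Disagreement:** the box corners fitted only to about 2 pixels between the cameras. The pivots and the rib still came out within about 2 mm of where they should be, and no check failed.

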